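Tip the instrument case onto its back and slide it home against the stop

ROBOT

A 7-joint arm with a two-finger parallel gripper is mounted at the origin on the work surface. World frame = base frame: x ahead of the robot, y to its left, z up, the work surface at z = 0. Lengths are in mm, angles in rad, forces in N, time in s.
With the tool pointing down it reaches from about 425 to 800 mm from the base axis. Payload 8.3 kg.
Tool frame: the origin (TCP) lies between the finger pads; the fingertips stand 25 mm ahead of it and the grasp point (between the pads) lies 6 mm ahead of it; z points along the fingers, y is the direction in which the jaws open and shut (so a half turn about z gives the same grasp; the last joint's range is limited). The gripper opens to 85 mm and grips with 20 to 120 N. Pads are 22 mm wide; open, the fingers measure 114 mm over their backs; the gripper's body (76 mm by 85 mm) begins 54 mm behind the grasp point. The pads swing forward as they close: fully open they stand 13 mm farther back than shut.
Start: joints at [-1.205, 0.383, 0.016, 1.37, -0.006, 1.388, -0.046], TCP at [259.812, 568.421, 256.279] pointing down, gripper open.
Joint ranges: [-2.95, 2.95], [-0.25, 2.06], [-1.52, 1.56], [0.18, 2.33], [-1.44, 4.58], [0.02, 2.06], [-3.01, 3.01]. Speed limits (rad/s): [2.39, 2.39, 3.01, 3.01, 3.14, 3.14, 3.14].

INTERFACE

Orientations are given as [roll, pitch, yaw] about the fixed x, y, z axes, in that order (R = Rz(yaw) Ry(pitch) Rx(roll)).
In Python, from bench import sense, read_camera, camera_info, sign_off, spot_in, trace gives the robot as it stands.
- The arm moves only by the tool move_arm, never from a script. Its argument "steps" is a list of rows, each an object of numbers: "jaw": the opening, from 0 (shut) to 1 (fully open); "dx", "dy", "dz": the shift along the world's x, y, z in mm; "ax", "ay", "az": the turn, a rotation vector about the world's x, y, z in rad. In form: [{"jaw": .., "dx": .., "dy": .., "dz": .., "ax": .., "ay": .., "az": ..}, ...]. A call has exactly 8 rows; each row is the pose to reach, as a shift and turn from the pose commanded when the call began; what a row does not reach only later rows make up. A row lasts 1/8 s, in which the tool goes at most 62.5 mm and 10.7 degrees, less where a joint would pass 70% of its speed; a pose out of reach is approached as far as the arm can. A call with a gripper value outside its range is refused whole. The fingers move at their own pace and stop on an object; "squeeze" is the grip in N (left out, the last holds). Time passes only in rows, so rows that repeat a pose let the fingers close, or fill a call up. It gives the time, the measured TCP pose, the force and the opening at its end, in the units of the state.
- sense(): the state, without advancing time (a new reading comes with each control period).
- read_camera(name): name is "scene" or "top" or "wrist"; returns the picture (384x512x3 uint8, red, green, blue); there is no depth.
- camera_info(name): a dict with "fov_y" (degrees; the focal length in pixels is half the picture's height over the tangent of half this angle, whatever the lens; pixels are square), "cx", "cy" (the principal point, pixels), "k1" (the pictures are not rectified: a ray, as slopes to the right and down, at radius r is drawn at 1 + k1 r^2 times it, then the intrinsics apply), "R" (3x3) and "t" (3): a world point X has camera coordinates R X + t; the wrist camera has in their place "tool_from_camera" (4x4, takes a point from camera to tool coordinates, whose origin is the TCP and whose axes are the flange's). Camera axes: x right, y down, z forward; pixel columns grow to the right and rows downward; lengths in mm; the calibration is good to about 2 mm. A picture is of the moment at which its call begins: read the wrist's pose just before it. camera_info takes no time and is no camera call.
- sign_off(): hands the job in, once; it reports no verdict.
Trained networks look in the newest picture that a camera, given by its name, has taken for a name from the list of things; names that differ only in an ending like _2 or _b are one class to them, and where a whole thing is asked for, a point or a joint stands for the part that bears it (a point fixed in the world has none). Each returns a list of dicts, best first, with "score" (0 to 1); they miss things now and then, are a little off and sometimes report something else, mostly with a low value. They report only what shows in the picture. A call takes as long as a camera call. They do not tell look-alikes from the thing itself.
- spot_in(camera, name): "position" ([x, y, z] in mm, in world coordinates, good to about 4 mm: the middle of the surface that is visible of it).
- trace(camera, name): "mask" (384x512 bool, what is visible of it).
The state is a dict: "time": time; "joints": joint angles; "qvel": joint speeds; "effort": joint torques, N m; "tcp_pos": TCP position; "ee_rot": TCP orientation; "contact_force": force on the tool from outside, world axes, zero at the start; "ft_torque": the same for the moment, N m; "opening": finger opening in mm.
Only numpy, scipy, OpenCV 4.12 (cv2) and the standard library are available. Lean on these libraries where they do the work, as an engineer would, in place of code of your own. Each camera call takes 0.05 s, during which the arm holds its last target.

TASK

The taller black instrument case stands on end inside the white outline on the bench mat: push it near its top, from its aluminium front side, so that it topples onto its back and comes to rest inside the outline, still clearly short of the aluminium stop bar. Then push it along the mat until its head end sits squarely against the stop bar, still on its back and inside the side lines, and draw the hand clear. Only push, with the fingers: do not pinch, lift or carry the case, and leave everything else on the bench where it is, including the smaller case that stands on the mat.

Things in the scene. Friction and masses are not known exactly. Their poses are not given: they have to be found in the camera images.
- mat: blue square mat, fixed, 280 x 280 mm, top face 3 mm above the bench. Origin: its centre, at bench height; z up; x points from the standing case to the stop bar. White lines (4 mm wide, flat) mark the outline: sides at mat y = +60 and -60 mm, start line at mat x = -75 mm; the stop bar closes the other end at mat x = +100 mm. Position and angle vary widely.
- stop_face (a point): middle of the face of the stop bar that looks at the case: a fixed aluminium bar across the end of the outline, 14 mm thick, 124 mm long, its top 20 mm above the mat. This point is at mat x = 100 mm, y = 0, 13 mm above the bench.
- case: taller black case, loose, standing on end at the start of the outline: 30 mm thick (x), 64 mm wide (y), 115 mm tall (z), 0.15 to 0.31 kg. Origin: centre of the end it stands on. Its -x face is the aluminium front with vent slots, round socket and screws; the black back (+x) looks at the stop bar to within 5 degrees.
- case_head (a point): centre of the top end face of the taller case (115 mm from its origin along its z). Tipped over its back lower edge, the case lies 30 mm high with this end towards the stop bar and 20 to 40 mm short of it; it then slides on the mat under about 1 to 4 N.
- case_mid (a point): middle of the taller case, 57.5 mm from its origin along its z.
- small_case: the smaller black case standing on the mat: 30 mm thick, 46 mm wide, 75 mm tall, plain aluminium front with one small socket. Leave it standing. Origin: centre of its underside.
- jar: small round jar with white cap standing on the mat, 42 mm across, 45 mm tall. Leave alone. Origin: centre of its underside.
- spool: spool of solder wire standing on the mat, 48 mm across, 36 mm tall. Leave alone. Origin: centre of its underside.
- driver: screwdriver, 170 mm long, lying on the bench to the left of the mat. Leave alone.
- tip_tin: round steel tin with brass wool, 68 mm across, 28 mm tall, to the right of the mat. Leave alone. Origin: centre of its underside.
- parts_tray: grey divided parts tray, 80 x 100 x 30 mm, on the bench to the left. Leave alone. Origin: centre of its underside.
- mug: white mug, 80 mm across, 90 mm tall, on the bench to the right. Leave alone. Origin: centre of its underside.
Things that resemble listed ones, but are neither listed nor needed, are in the scene too. What is shaped like the case but purple is not meant.

How it is judged:
By the outcome, as a careful person would: the job done as asked, in the order asked, and still so for the second after the job is handed in, with the robot touching nothing.
It also fails if it takes over 35 s, if anything falls off the work surface, if the arm or the gripper's body presses on something with over 40 N, if the wrist force passes 120 N, or if a joint passes its speed limit or range.

## Working session

There is one attempt and no reset: what is moved stays moved. The work goes in short steps, Python scripts to look and compute and a tool call to move; the robot and the scene stay as the last step left them, time stands still between calls to the robot, and variables do not carry over. Pictures are saved under pics/ and viewed, and the job is handed in when it is done.

Besides the shell and the picture viewer there is one more tool, called after ">>>" by a JSON object that holds its "method" and its "body", one argument or row to a line. move_arm: Moves the arm, as the interface text tells. Its arguments: {"type":"object","properties":{"steps":{"type":"array"},"squeeze":{"type":"number"}},"required":["steps"]}

```bash
mkdir -p pics; ls; python3 - <<'E'
from bench import *
import cv2
s=sense(); print(s)
for n in ("scene","top"):
    im=read_camera(n); cv2.imwrite(f"pics/{n}0.png",im[:,:,::-1])
    print(n,camera_info(n))
    for k in ("case","small_case","stop_face","mat"):
        try: print(k,[(d['score'],d['position']) for d in spot_in(n,k)][:4])
        except Exception as e: print(k,e)
E
```

```text
pics
{'time': 0.0, 'joints': array([-1.20489343,  0.38424565,  0.01637977,  1.37119815, -0.00624932,
        1.3882003 , -0.04649017]), 'qvel': array([ 0.00110349, -0.00179837, -0.00156578,  0.00053563,  0.0012735 ,
       -0.00203529,  0.00165893]), 'effort': array([ 1.80710545e-04, -6.27602720e+01,  8.44178181e-01, -3.71813142e+01,
        1.64546713e-02,  1.45026116e-02, -1.01231058e-05]), 'tcp_pos': array([259.65371315, 567.9928142 , 255.25429192]), 'ee_rot': array([-3.13959335e+00,  8.97525439e-05,  2.71286703e+00]), 'contact_force': array([ 0.163528  ,  0.52063553, -0.4354489 ]), 'ft_torque': array([ 0.03071972,  0.04021996, -0.00915649]), 'opening': 85.3915153930373}
scene {'fov_y': 46.87982230639947, 'cx': 257.1216195736681, 'cy': 188.25128043413685, 'k1': -0.004155452315760304, 'R': array([[ 0.02458586,  0.9996184 , -0.01259327],
       [ 0.59203634, -0.02470943, -0.80553238],
       [-0.80553616,  0.01234903, -0.59241793]]), 't': array([ -15.68658106, -290.87582471, 1799.06857787])}
case [(0.76, [595.7, -190.0, 86.0]), (0.61, [787.4, -239.8, 70.3]), (0.29, [681.3, -183.0, 35.1])]
small_case [(0.86, [469.0, -150.3, 52.9])]
stop_face [(0.68, [561.9, -121.5, 2.3])]
mat [(0.62, [560.7, -115.8, 0.4])]
top {'fov_y': 48.322242901606536, 'cx': 255.13101853566013, 'cy': 195.47695809938992, 'k1': 0.031991328134215645, 'R': array([[-0.00475745, -0.99982573,  0.01805187],
       [-0.98942052,  0.00208887, -0.14506093],
       [ 0.14499794, -0.01855101, -0.98925803]]), 't': array([  -4.81224013,  621.28087733, 1328.50847131])}
case [(0.8, [558.5, -194.1, 115.5]), (0.8, [763.8, -239.5, 117.8])]
small_case [(0.65, [442.5, -152.8, 79.1]), (0.28, [461.5, 411.9, 22.6])]
stop_face [(0.58, [559.3, -190.6, 116.2]), (0.57, [540.1, -127.8, 0.8])]
mat [(0.6, [535.0, -130.0, 0.8])]
```

View pics/scene0.png

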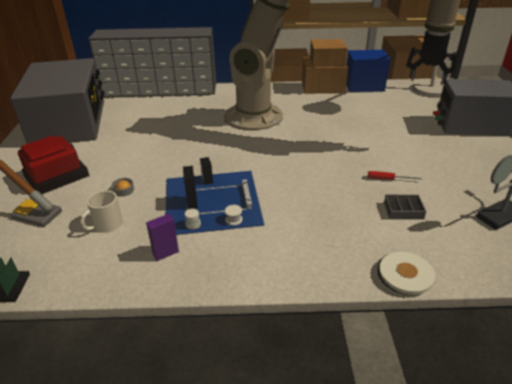

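View pics/top0.png

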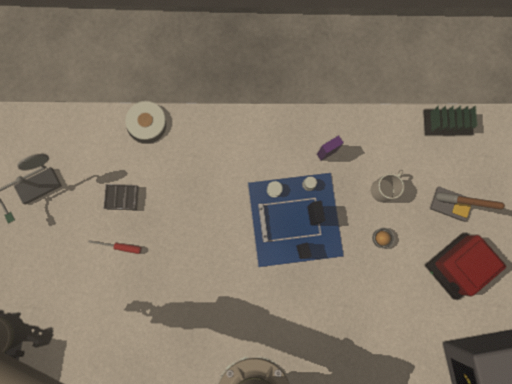

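```bash
python3 - <<'E'
import cv2
a=cv2.imread('pics/top0.png')[130:310,210:390]
b=cv2.imread('pics/scene0.png')[150:330,120:290]
cv2.imwrite('pics/topc.png',cv2.resize(a,None,fx=3.3,fy=3.3,interpolation=cv2.INTER_CUBIC))
cv2.imwrite('pics/scenec.png',cv2.resize(b,None,fx=3.3,fy=3.3,interpolation=cv2.INTER_CUBIC))
E
```

```text
(no output)
```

View pics/topc.png

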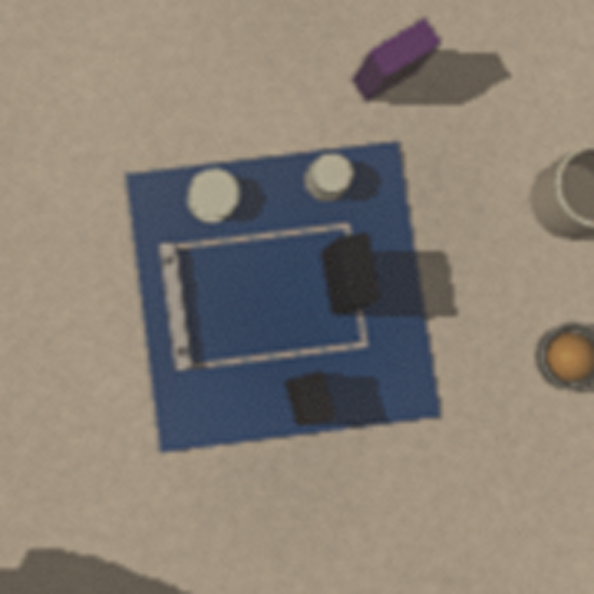

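View pics/scenec.png

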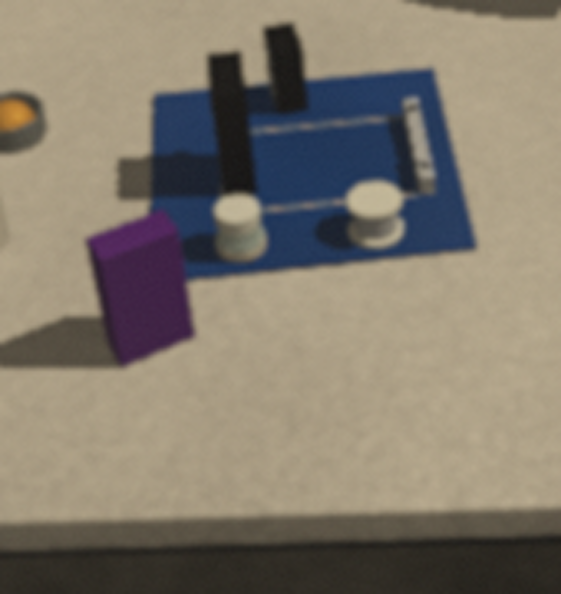

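The target is the tall black case at top (316,213) / scene (190,185), inside the outline. The small case is at top (306,251), and the purple look-alike at top (330,148) is excluded. Next I fit the mat and case poses.

```bash
cat > h.py <<'E'
import numpy as np, cv2
from bench import *
from scipy.optimize import least_squares, minimize
def proj(c,X):
    X=np.atleast_2d(X)@np.array(c['R']).T+np.array(c['t']); f=192/np.tan(np.radians(c['fov_y']/2))
    s=X[:,:2]/X[:,2:]; s=s*(1+c['k1']*(s**2).sum(1,keepdims=True))
    return s*f+[c['cx'],c['cy']]
def unproj(c,uv,z):
    f=192/np.tan(np.radians(c['fov_y']/2)); d=(np.atleast_2d(uv)-[c['cx'],c['cy']])/f; s=d.copy()
    for _ in range(10): s=d/(1+c['k1']*(s**2).sum(1,keepdims=True))
    R=np.array(c['R']); t=np.array(c['t']); r=np.c_[s,np.ones(len(s))]@R; o=-R.T@t
    return o+r*((z-o[2])/r[:,2])[:,None]
def matfit(px,c):
    W=unproj(c,px,3)[:,:2]
    # corners order mat: (+,-y?) determined by caller
    return W
def box(x,y,yaw,sx,sy,sz,z0=3):
    c,s=np.cos(yaw),np.sin(yaw)
    return np.array([[x+c*a*sx/2-s*b*sy/2,y+s*a*sx/2+c*b*sy/2,z0+h*sz] for a in(-1,1) for b in(-1,1) for h in(0,1)])
def sil(c,B,S=4):
    p=proj(c,B); h=cv2.convexHull(((p+.5)*S*16).astype(np.int32))
    m=np.zeros((384*S,512*S),np.uint8); cv2.fillPoly(m,[h],255,shift=4)
    return cv2.resize(m,(512,384),interpolation=cv2.INTER_AREA)/255.
E
cat > fit.py <<'E'
from h import *
import sys
ct=camera_info('top'); cs=camera_info('scene')
# mat by colour, corner refine
def matc(n):
    im=cv2.imread(f'pics/{n}0.png').astype(int); b,g,r=im[...,0],im[...,1],im[...,2]
    m=((b-r>25)).astype(np.uint8); k,l,st,_=cv2.connectedComponentsWithStats(m)
    return m
M=matc('top')[150:290,230:360]; cn,_=cv2.findContours(M,cv2.RETR_EXTERNAL,2); cn=max(cn,key=cv2.contourArea); 
h=cv2.convexHull(cn); ap=cv2.approxPolyDP(h,6,True)[:,0]+[230,150]; print('top corners',ap.tolist())
L=np.array([[127,173],[400,143],[440,416],[160,450]])/3.3+[210,130]
mc=np.array([[140,140],[-140,140],[-140,-140],[140,-140]])  # see signs below
W=unproj(ct,L,3); print(W.round(1)); print([np.linalg.norm(W[i,:2]-W[i-1,:2]).round(1) for i in range(4)])
print('centre',W.mean(0)); d=(W[0]+W[3]-W[1]-W[2]); yaw=np.arctan2(d[1],d[0]); print('yaw',yaw)
for n,c in(('top',ct),('scene',cs)):
    read_camera(n)
    for k in('case','small_case'):
        r=trace(n,k)
        for q in r[:3]:
            ys,xs=np.nonzero(q['mask']); print(n,k,q['score'],len(xs),xs.min(),xs.max(),ys.min(),ys.max())
        np.save(f'{n}_{k}.npy',r[0]['mask']) if r else 0
E
python3 fit.py
```

```text
top corners [[329, 174], [342, 255], [259, 265], [249, 183]]
[[ 671.4   14.1    3. ]
 [ 701.7 -262.4    3. ]
 [ 428.  -293.4    3. ]
 [ 396.1  -17.5    3. ]]
[np.float64(277.1), np.float64(278.3), np.float64(275.5), np.float64(277.7)]
centre [ 549.28946739 -139.78401639    3.        ]
yaw 1.6829961607858661
top case 0.72 294 308 323 201 223
top case 0.55 364 317 343 137 160
top small_case 0.65 179 267 281 181 196
top small_case 0.45 181 297 311 243 258
top small_case 0.41 6244 249 343 173 266
scene case 0.82 1093 147 178 214 260
scene case 0.6 469 182 197 165 208
scene small_case 0.65 296 200 213 157 185
```

```bash
cat > fit2.py <<'E'
from h import *
ct=camera_info('top'); cs=camera_info('scene'); th=1.683
def darkmask(n,roi,thr):
    im=cv2.imread(f'pics/{n}0.png'); g=im.max(2); x0,x1,y0,y1=roi
    m=np.zeros(g.shape,np.float32); m[y0:y1,x0:x1]=g[y0:y1,x0:x1]<thr; return m
T=cv2.imread('pics/top0.png').max(2); S=cv2.imread('pics/scene0.png').max(2)
print(T[200:226,304:336:2]); print(S[163:212:2,178:204:2])
E
python3 fit2.py
```

```text
[[108 103  97  95  95 102 101  83  73  89  95  94  91  93  95  92]
 [ 95  92  91  93  84  72  65  54  51  81  94  92  96  95  93  90]
 [ 92  93  92  88  60  50  48  47  50  77  94  93  94  93  93  92]
 [ 94  93  94  72  48  47  50  49  46  73  94  93  92  96  92  94]
 [ 93  95  84  48  47  50  50  49  49  71  93  93  94  94  94  95]
 [ 95  92  64  45  47  49  50  52  49  69  90  90  88  91  91  90]
 [ 93  89  48  44  46  49  49  47  49  54  69  72  69  70  68  69]
 [ 96  84  45  43  45  47  46  48  48  50  61  61  62  62  60  63]
 [ 94  86  47  46  45  48  50  49  50  49  62  62  64  60  63  61]
 [ 93  91  49  42  43  51  47  48  49  47  64  61  60  65  63  62]
 [ 93  94  51  45  45  46  48  49  46  48  63  61  62  62  63  62]
 [ 95  94  58  44  44  49  48  50  45  46  63  64  61  60  63  62]
 [ 93  93  62  43  43  46  48  46  49  46  56  63  60  64  60  63]
 [ 94  92  63  42  42  45  50  46  49  47  53  63  62  66  63  62]
 [ 94  95  73  43  44  46  48  46  51  51  55  62  63  63  61  63]
 [ 94  95  81  42  42  44  52  47  49  48  54  62  61  63  62  66]
 [ 92  95  83  41  43  45  4
[... 1318 characters left out ...]
75  29  29  28  28  36  86  93  93  93]
 [ 95  92  95  76  31  27  28  27  34  87 105 106 109]
 [ 93  92  93  84  36  26  28  26  27  73  93  89  89]
 [ 93  92  93  88  40  28  27  27  26  66  90  89  89]
 [ 89  90  91  89  45  27  28  27  26  62  91  88  89]
 [ 57  58  59  57  38  26  26  25  26  58  92  90  88]
 [ 47  47  46  46  37  26  25  27  26  45  89  93  91]
 [ 48  47  47  49  41  26  27  27  25  43  87  93  94]
 [ 48  47  46  48  41  25  26  26  27  37  86  91  91]
 [ 48  48  47  49  44  30  25  25  25  33  84  91  91]
 [ 47  47  46  46  47  35  38  42  37  36  76  91  91]
 [ 67  67  67  66  78 125 144 155 147 109  91  91  91]
 [ 90  90  91  96 154 190 191 190 192 186 122  92  93]]
```

```bash
cat > fit2.py <<'E'
from h import *
ct=camera_info('top'); cs=camera_info('scene'); th=1.683
T=cv2.imread('pics/top0.png').max(2); S=cv2.imread('pics/scene0.png').max(2)
mt=(T<57).astype(float); wt=np.zeros(T.shape); wt[197:228,303:334]=1
ms=(S<41).astype(float); ws=np.zeros(S.shape); ws[160:203,176:200]=1
def cost(p,only=None):
    B=box(p[0],p[1],p[2],30,64,115); e=0
    if only!='s': e+=(wt*np.abs(sil(ct,B)-mt)).sum()
    if only!='t': e+=(ws*np.abs(sil(cs,B)-ms)).sum()
    return e
for only in(None,'t','s'):
  best=None
  for y0 in (1.6,1.68,1.76):
    r=minimize(cost,[560,-198,y0],args=(only,),method='Nelder-Mead',options=dict(initial_simplex=[[560,-198,y0],[568,-198,y0],[560,-190,y0],[560,-198,y0+.08]]))
    if best is None or r.fun<best.fun: best=r
  p=best.x; R=np.array([[np.cos(th),np.sin(th)],[-np.sin(th),np.cos(th)]])
  print(only,p.round(3),best.fun,'matframe',R@(p[:2]-[549.3,-139.8]),np.degrees(p[2]-th))
mt=(T<57).astype(float); wt[:]=0; wt[240:262,294:328]=1
im=cv2.imread('pics/top0.png'); 
m=np.array([549.3,-139.8]); X=np.array([np.cos(th),np.sin(th)]);Y=np.array([-np.sin(th),np.cos(th)])
w=lambda a,b,z=3:np.r_[m+a*X+b*Y,z]
for n,c in(('top',ct),('scene',cs)):
    im=cv2.resize(cv2.imread(f'pics/{n}0.png'),None,fx=4,fy=4,interpolation=cv2.INTER_CUBIC)
    def pl(P,col):
        cv2.polylines(im,[((proj(c,np.array(P))+.5)*4).astype(np.int32)],True,col,1)
    pl([w(140,140),w(-140,140),w(-140,-140),w(140,-140)],(0,255,255))
    pl([w(100,60),w(-75,60),w(-75,-60),w(100,-60)],(0,255,0))
    q=np.array(R@ (p[:2]-m))
    B=box(*best.x,30,64,115); B=B if only is None else box(*best.x,30,64,115)
    pl(B[[0,2,6,4]],(0,0,255)); pl(B[[1,3,7,5]],(255,0,255))
    u=(150,230) if n=='scene' else (160,235)
    o=(600,920) if n=='top' else (560,600)
    cv2.imwrite(f'pics/{n}ov.png',im[(o[0]):o[0]+500,o[1]:o[1]+560])
E
python3 fit2.py
```

```text
None [ 563.116 -197.519    1.757] 116.37254901960785 matframe [-58.90293275  -7.26595489] 4.23192465065063
t [ 562.276 -198.275    1.721] 28.77647058823529 matframe [-59.55982343  -6.34731871] 2.162640321101701
s [ 571.788 -194.823    1.737] 71.58039215686276 matframe [-57.19457574 -16.18531517] 3.09117848218471
```

View pics/topov.png

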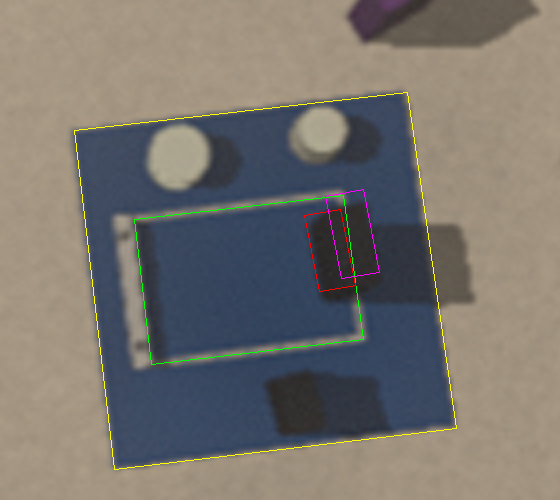

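View pics/sceneov.png

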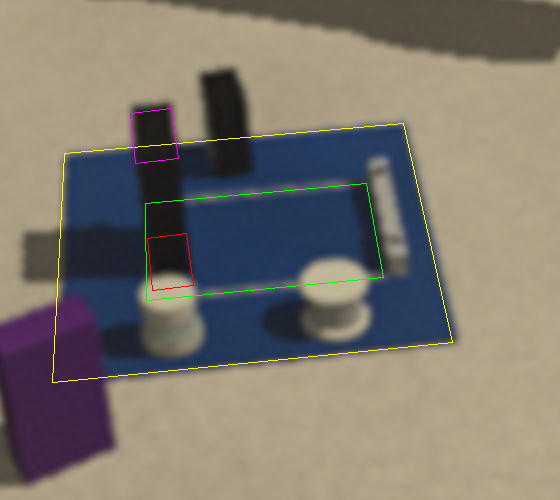

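Top fit: the case is at mat (-60,-6), yawed about +2.5° from the mat, so it is well centred. I'll approach from behind it (world -y side) with the jaws a quarter open along mat y, so two fingers push the face squarely.

>>> {"method": "move_arm", "body": {
  "steps": [
    {"jaw": 0.25, "dx": 32, "dy": -46, "dz": 5, "az": -0.12},
    {"jaw": 0.25, "dx": 65, "dy": -92, "dz": 10, "az": -0.24},
    {"jaw": 0.25, "dx": 97, "dy": -138, "dz": 15, "az": -0.36},
    {"jaw": 0.25, "dx": 130, "dy": -184, "dz": 20, "az": -0.48},
    {"jaw": 0.25, "dx": 162, "dy": -230, "dz": 20, "az": -0.6},
    {"jaw": 0.25, "dx": 195, "dy": -276, "dz": 20, "az": -0.72},
    {"jaw": 0.25, "dx": 227, "dy": -322, "dz": 20, "az": -0.84},
    {"jaw": 0.25, "dx": 260, "dy": -368, "dz": 20, "az": -0.99}
  ]
}}

```text
invalid input at $.steps[0]: expected keys jaw, dx, dy, dz, ax, ay, az
```

>>> {"method": "move_arm", "body": {
  "steps": [
    {"jaw": 0.25, "dx": 32, "dy": -46, "dz": 5, "ax": 0, "ay": 0, "az": -0.12},
    {"jaw": 0.25, "dx": 65, "dy": -92, "dz": 10, "ax": 0, "ay": 0, "az": -0.24},
    {"jaw": 0.25, "dx": 97, "dy": -138, "dz": 15, "ax": 0, "ay": 0, "az": -0.36},
    {"jaw": 0.25, "dx": 130, "dy": -184, "dz": 20, "ax": 0, "ay": 0, "az": -0.48},
    {"jaw": 0.25, "dx": 162, "dy": -230, "dz": 20, "ax": 0, "ay": 0, "az": -0.6},
    {"jaw": 0.25, "dx": 195, "dy": -276, "dz": 20, "ax": 0, "ay": 0, "az": -0.72},
    {"jaw": 0.25, "dx": 227, "dy": -322, "dz": 20, "ax": 0, "ay": 0, "az": -0.84},
    {"jaw": 0.25, "dx": 260, "dy": -368, "dz": 20, "ax": 0, "ay": 0, "az": -0.99}
  ]
}}

```text
time: 1.8
tcp_pos: [520.6, 198.9, 276.6]
ee_rot: [3.141, -0.001, 1.719]
contact_force: [0.2, 0.0, 0.8]
opening: 21.3
```

>>> {"method": "move_arm", "body": {
  "steps": [
    {"jaw": 0.25, "dx": 7, "dy": -57, "dz": 0, "ax": 0, "ay": 0, "az": 0},
    {"jaw": 0.25, "dx": 15, "dy": -114, "dz": 0, "ax": 0, "ay": 0, "az": 0},
    {"jaw": 0.25, "dx": 22, "dy": -171, "dz": 0, "ax": 0, "ay": 0, "az": 0},
    {"jaw": 0.25, "dx": 29, "dy": -228, "dz": 0, "ax": 0, "ay": 0, "az": 0},
    {"jaw": 0.25, "dx": 36, "dy": -285, "dz": 0, "ax": 0, "ay": 0, "az": 0},
    {"jaw": 0.25, "dx": 43, "dy": -342, "dz": 0, "ax": 0, "ay": 0, "az": 0},
    {"jaw": 0.25, "dx": 47, "dy": -400, "dz": 0, "ax": 0, "ay": 0, "az": 0},
    {"jaw": 0.25, "dx": 49, "dy": -457, "dz": 0, "ax": 0, "ay": 0, "az": 0}
  ]
}}

```text
time: 2.8
tcp_pos: [569.0, -258.1, 276.4]
ee_rot: [3.141, -0.0, 1.724]
contact_force: [0.9, -0.3, 0.4]
opening: 21.1
```

```bash
python3 - <<'E'
from h import *
s=sense(); print(s['time'],s['tcp_pos'],s['ee_rot'],s['joints'],s['contact_force'],s['opening'])
for n in("wrist","scene"):
    im=read_camera(n)[:,:,::-1]; cv2.imwrite(f'pics/{n}1.png',im)
c=camera_info('scene'); print(camera_info('wrist'))
p=s['tcp_pos']; print('tip@25,12',proj(c,p-[0,0,25]),proj(c,p-[0,0,12]))
a=cv2.imread('pics/scene1.png')[90:260,90:260]; cv2.imwrite('pics/scene1c.png',cv2.resize(a,None,fx=3.4,fy=3.4,interpolation=2))
E
```

```text
2.8 [ 568.98056861 -258.12212895  276.38193629] [ 3.14119477e+00 -5.16794659e-05  1.72371227e+00] [-0.07350322  0.42262113  0.64222388  1.3595192  -0.25067994  1.44028593
  0.71133023] [ 0.9177297  -0.27760279  0.42753532] 21.115915224088624
{'fov_y': 69.56126608114926, 'cx': 255.3366357276487, 'cy': 188.2989870170036, 'k1': -0.06664571381932034, 'tool_from_camera': array([[ 2.69175625e-04, -9.50882200e-01, -3.09552853e-01,
         7.95391422e+01],
       [ 9.99999739e-01,  4.82490335e-05,  7.21351475e-04,
        -5.74925498e-01],
       [-6.70984652e-04, -3.09552967e-01,  9.50881965e-01,
        -1.17583663e+02],
       [ 0.00000000e+00,  0.00000000e+00,  0.00000000e+00,
         1.00000000e+00]])}
tip@25,12 [[159.20556123 132.33064187]] [[158.5069525 128.0409109]]
```

View pics/wrist1.png

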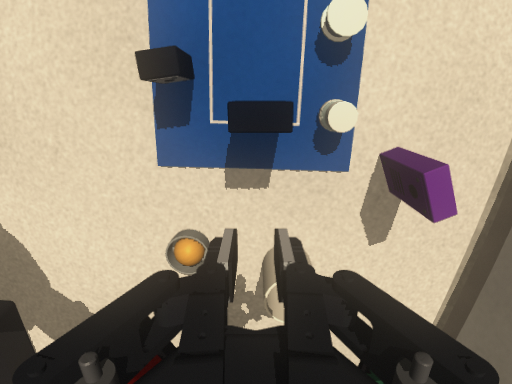

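View pics/scene1c.png

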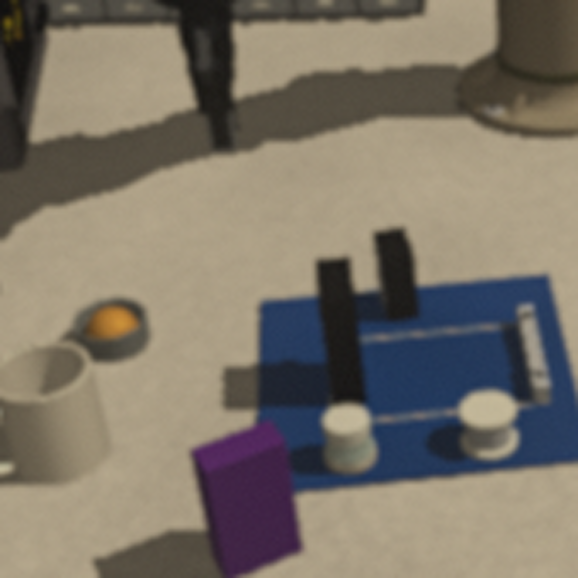

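Wrist: the case is at (261,116) between the lines, the fingertips at (230..285,230), and the tin (188,250) and mug (285,290) are near the hand. I'll refine the poses from this view and check the clearances to the mug and tin.

```bash
cat >> h.py <<'E'
def wristcam(s):
    from scipy.spatial.transform import Rotation as Ro
    c=dict(camera_info('wrist')); Rt=Ro.from_euler('xyz',s['ee_rot']).as_matrix(); T=np.array(c['tool_from_camera'])
    Rwc=Rt@T[:3,:3]; o=Rt@T[:3,3]+s['tcp_pos']; c['R']=Rwc.T; c['t']=-Rwc.T@o; return c
E
python3 - <<'E'
from h import *
s=sense(); c=wristcam(s)
read_camera('wrist')
for k in('mug','tip_tin','small_case','jar','case','case_head','stop_face','mat'):
    print(k,[(d['score'],d['position']) for d in spot_in('wrist',k)][:3])
read_camera('top')
for k in('mug','tip_tin'):
    print(k,[(d['score'],d['position']) for d in spot_in('top',k)][:3])
im=cv2.imread('pics/wrist1.png'); 
g=im.max(2); 
wl=unproj(c,[[211,122],[299,124],[210.5,5],[305,5],[158,167],[349,171]],3); print(wl)
m=np.array([549.3,-139.8]);th=1.683
R=np.array([[np.cos(th),np.sin(th)],[-np.sin(th),np.cos(th)]])
print((R@(wl[:,:2]-m).T).T.round(1))
# case fit: dark
g=im.max(2).astype(int); print(g[90:175:4,220:304:5])
cv2.imwrite('pics/w1c.png',cv2.resize(im[60:190,130:370],None,fx=3.2,fy=3.2,interpolation=2))
E
```

```text
mug [(0.73, [618.7, -419.7, 63.6])]
tip_tin [(0.64, [486.0, -410.0, 22.1])]
small_case [(0.78, [454.6, -161.2, 80.2])]
jar [(0.68, [663.9, -185.6, 46.1])]
case [(0.79, [764.0, -238.3, 98.4]), (0.65, [549.3, -155.8, 4.9])]
case_head [(0.97, [560.3, -193.5, 117.8]), (0.76, [762.1, -237.2, 99.0]), (0.19, [546.3, -156.8, 3.3])]
stop_face [(0.94, [547.4, -156.4, 1.6])]
mat [(0.78, [550.6, -156.3, 0.9])]
mug []
tip_tin [(0.57, [558.5, -192.4, 117.2])]
[[ 497.49673554 -226.43207264    3.        ]
 [ 618.70403168 -211.8897416     3.        ]
 [ 482.08825513  -81.69998333    3.        ]
 [ 599.46947428  -64.91412866    3.        ]
 [ 426.29162586 -301.19806576    3.        ]
 [ 704.33259891 -267.55285855    3.        ]]
[[ -80.3   61.2]
 [ -79.4  -60.9]
 [  65.3   60.3]
 [  68.8  -58.2]
 [-146.6  140.3]
 [-144.3 -139.8]]
[[118 118 118 119 118 123 120 123 120 121 120 120 122 123 121 120 215]
 [119 116 118 121 119 120 120 119 119 117 122 120 122 121 121 120 216]
 [120 119 120 119 122 118 118 119 123 120 119 120 118 118 119 118 209]
 [120 120  35  37  36  35  36  35  36  35  36  37  37  37  38 1
[... 586 characters left out ...]
 64  64  66  64  65  63  66  64  65  65 117 116 117 118 119]
 [119 120  67  66  65  66  65  63  64  63  64  65 115 116 118 117 119]
 [120 119  67  65  67  65  63  64  66  65  64  64 118 118 118 118 117]
 [119 118  67  66  65  66  64  65  65  66  65  78 116 118 118 120 119]
 [122 118  68  66  65  66  65  66  65  65  67 119 118 120 119 119 119]
 [118 115  67  67  67  67  64  66  65  66  67 119 118 121 121 120 122]
 [123 109  69  69  67  67  67  67  66  67  66 118 117 122 120 122 122]
 [119  70  69  68  68  68  67  68  67  68  67 119 120 119 119 121 121]
 [222 121 122 119 123 123 121 125 122 122 114 219 143 212 144 143 172]
 [221 124 124 127 123 123 125 123 121 120 145 217 220 210 218 224 209]]
```

View pics/w1c.png

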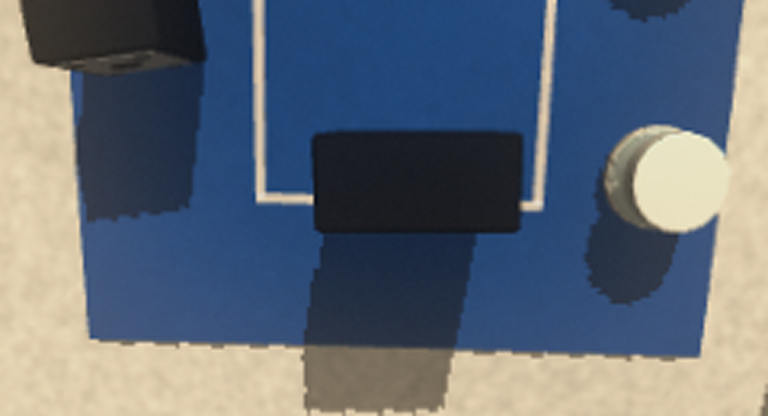

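```bash
python3 - <<'E'
from h import *
s=sense(); c=wristcam(s)
q=np.array([[313,130.5],[523,133],[521,233],[315,232]])/3.2+[130,60]-.3
w=unproj(c,q,118); print(w.round(1)); 
print([np.linalg.norm(w[i]-w[i-1]).round(1) for i in range(4)], w.mean(0))
d=w[1]+w[2]-w[0]-w[3]; print('jaw dir',np.arctan2(d[1],d[0]))
l=unproj(c,[[211,122],[299,124]],3); d=l[1]-l[0]; print('line dir',np.arctan2(d[1],d[0]))
E
```

```text
[[ 530.4 -182.8  118. ]
 [ 592.7 -173.9  118. ]
 [ 597.7 -203.3  118. ]
 [ 534.8 -212.7  118. ]]
[np.float64(30.2), np.float64(62.9), np.float64(29.8), np.float64(63.6)] [ 563.87093582 -193.1813073   118.        ]
jaw dir 0.14565631883124927
line dir 0.13076579913336503
```

>>> {"method": "move_arm", "body": {
  "steps": [
    {"jaw": 0.25, "dx": 2, "dy": 0, "dz": -35, "ax": 0, "ay": 0, "az": 0},
    {"jaw": 0.25, "dx": 4, "dy": 0, "dz": -75, "ax": 0, "ay": 0, "az": 0},
    {"jaw": 0.25, "dx": 4, "dy": 0, "dz": -115, "ax": 0, "ay": 0, "az": 0},
    {"jaw": 0.25, "dx": 4, "dy": 0, "dz": -146, "ax": 0, "ay": 0, "az": 0},
    {"jaw": 0.25, "dx": 4, "dy": 0, "dz": -146, "ax": 0, "ay": 0, "az": 0},
    {"jaw": 0.25, "dx": 2, "dy": 8, "dz": -146, "ax": 0, "ay": 0, "az": 0},
    {"jaw": 0.25, "dx": 1, "dy": 17, "dz": -146, "ax": 0, "ay": 0, "az": 0},
    {"jaw": 0.25, "dx": 0, "dy": 25, "dz": -146, "ax": 0, "ay": 0, "az": 0}
  ]
}}

```text
time: 4.5
tcp_pos: [569.5, -230.7, 131.5]
ee_rot: [3.14, 0.0, 1.724]
contact_force: [0.2, 0.3, 0.6]
opening: 21.5
```

```bash
python3 - <<'E'
from h import *
s=sense(); print(s['time'],s['tcp_pos'],s['ee_rot'],s['contact_force'])
im=read_camera('wrist')[:,:,::-1]; cv2.imwrite('pics/wrist2.png',im)
im=read_camera('scene')[:,:,::-1]; cv2.imwrite('pics/scene2.png',cv2.resize(im[100:260,130:290],None,fx=3.6,fy=3.6,interpolation=2))
E
```

```text
4.5 [ 569.46105994 -230.65008669  131.51859983] [3.13963810e+00 2.45282346e-04 1.72362468e+00] [0.20343961 0.30752583 0.61863531]
```

View pics/wrist2.png

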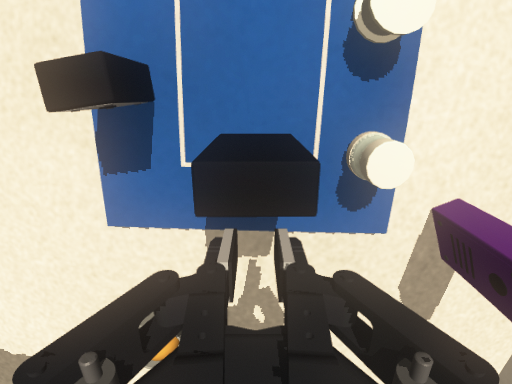

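View pics/scene2.png

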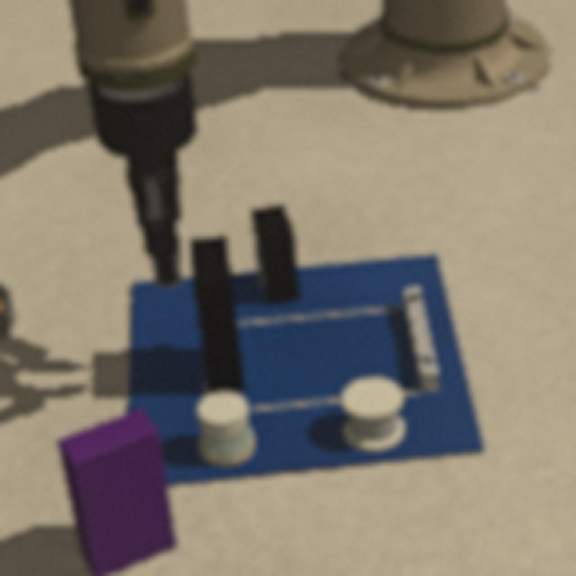

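Fingers are centred on the case's front face (both at column ~257), with a gap of about 10 mm. I start a slow push.

>>> {"method": "move_arm", "body": {
  "steps": [
    {"jaw": 0.25, "dx": -0.5, "dy": 3, "dz": 0, "ax": 0, "ay": 0, "az": 0},
    {"jaw": 0.25, "dx": -1, "dy": 6, "dz": 0, "ax": 0, "ay": 0, "az": 0},
    {"jaw": 0.25, "dx": -1.5, "dy": 9, "dz": 0, "ax": 0, "ay": 0, "az": 0},
    {"jaw": 0.25, "dx": -2, "dy": 12, "dz": 0, "ax": 0, "ay": 0, "az": 0},
    {"jaw": 0.25, "dx": -2.5, "dy": 15, "dz": 0, "ax": 0, "ay": 0, "az": 0},
    {"jaw": 0.25, "dx": -3, "dy": 18, "dz": 0, "ax": 0, "ay": 0, "az": 0},
    {"jaw": 0.25, "dx": -3, "dy": 21, "dz": 0, "ax": 0, "ay": 0, "az": 0},
    {"jaw": 0.25, "dx": -3.5, "dy": 24, "dz": 0, "ax": 0, "ay": 0, "az": 0}
  ]
}}

```text
time: 5.6
tcp_pos: [565.3, -207.3, 130.3]
ee_rot: [-3.142, -0.0, 1.723]
contact_force: [0.4, -0.2, 0.3]
opening: 21.4
```

```bash
python3 - <<'E'
from h import *
s=sense(); print(s['time'],s['tcp_pos'],s['ee_rot'],s['contact_force'])
im=read_camera('wrist')[:,:,::-1]
im2=read_camera('scene')[:,:,::-1]; cv2.imwrite('pics/s3.png',np.hstack([cv2.resize(im2[140:230,160:260],(427,384),interpolation=2),cv2.resize(im,(373,384))[:,:]]))
E
```

```text
5.6 [ 565.32106744 -207.31353278  130.26684503] [-3.14150776e+00 -8.98190774e-05  1.72297564e+00] [ 0.41076421 -0.17965416  0.32399505]
```

View pics/s3.png

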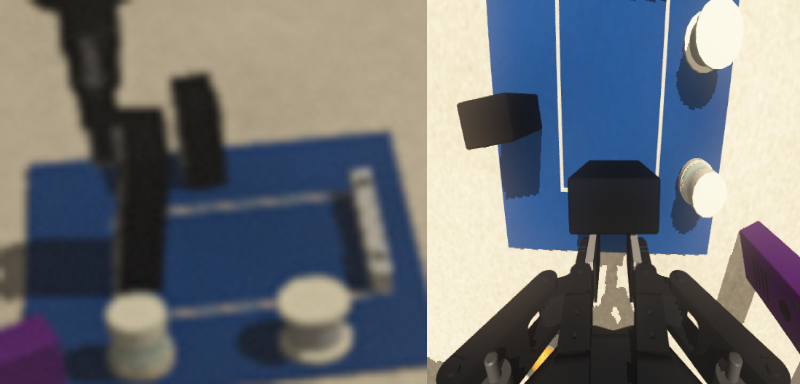

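```bash
python3 - <<'E'
from h import *
s=sense(); c=wristcam(s)
im=read_camera('wrist')[:,:,::-1].copy()
B=box(563.5,-196,1.716,30,64,115)
print(proj(c,B).round(0).tolist())
B2=proj(c,B)
for q in B2: cv2.circle(im,tuple(int(v) for v in q),2,(0,0,255),-1)
g=cv2.convertScaleAbs(im[130:300,150:360],alpha=2.5)
cv2.imwrite('pics/w3.png',cv2.resize(g,None,fx=3.4,fy=3.4,interpolation=2))
E
```

```text
[[290.0, 192.0], [314.0, 261.0], [221.0, 192.0], [197.0, 260.0], [291.0, 161.0], [319.0, 210.0], [220.0, 160.0], [193.0, 209.0]]
```

View pics/w3.png

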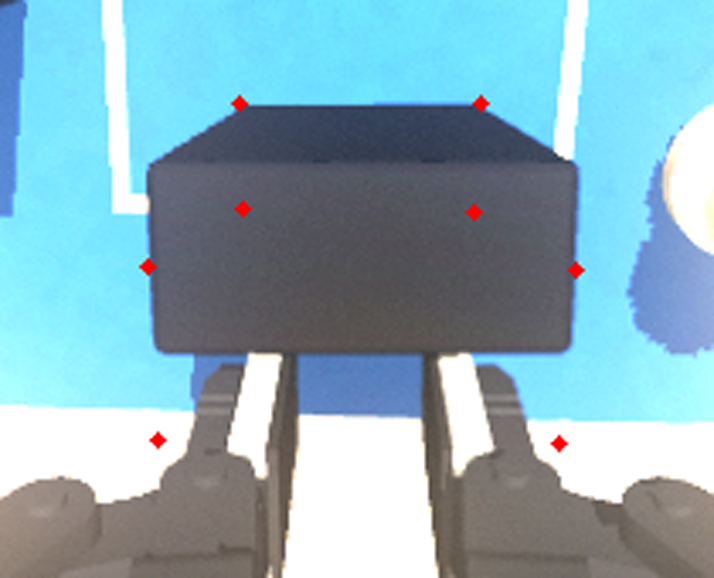

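The foot stays where it was and the top has moved ~18 mm, so it is tipping without sliding. I carry on slowly past the balance point.

>>> {"method": "move_arm", "body": {
  "steps": [
    {"jaw": 0.25, "dx": -0.5, "dy": 3, "dz": 0, "ax": 0, "ay": 0, "az": 0},
    {"jaw": 0.25, "dx": -1, "dy": 6, "dz": 0, "ax": 0, "ay": 0, "az": 0},
    {"jaw": 0.25, "dx": -1.5, "dy": 9, "dz": 0, "ax": 0, "ay": 0, "az": 0},
    {"jaw": 0.25, "dx": -2, "dy": 12, "dz": 0, "ax": 0, "ay": 0, "az": 0},
    {"jaw": 0.25, "dx": -2, "dy": 14, "dz": 0, "ax": 0, "ay": 0, "az": 0},
    {"jaw": 0.25, "dx": -2, "dy": 16, "dz": 0, "ax": 0, "ay": 0, "az": 0},
    {"jaw": 0.25, "dx": -2.5, "dy": 18, "dz": 0, "ax": 0, "ay": 0, "az": 0},
    {"jaw": 0.25, "dx": -2.5, "dy": 20, "dz": 0, "ax": 0, "ay": 0, "az": 0}
  ]
}}

```text
time: 6.75
tcp_pos: [562.8, -187.5, 130.3]
ee_rot: [-3.141, -0.0, 1.723]
contact_force: [-0.3, 0.2, 0.1]
opening: 21.5
```

```bash
python3 - <<'E'
from h import *
s=sense(); print(s['time'],s['tcp_pos'],s['ee_rot'],s['contact_force'])
im=read_camera('wrist')[:,:,::-1]
im2=read_camera('scene')[:,:,::-1]; cv2.imwrite('pics/s4.png',np.hstack([cv2.resize(im2[140:230,160:260],(427,384),interpolation=2),cv2.resize(im,(373,384))[:,:]]))
E
```

```text
6.75 [ 562.75525574 -187.51445147  130.26826416] [-3.14147110e+00 -5.84998342e-05  1.72272430e+00] [-0.27613582  0.21888813  0.06246757]
```

View pics/s4.png

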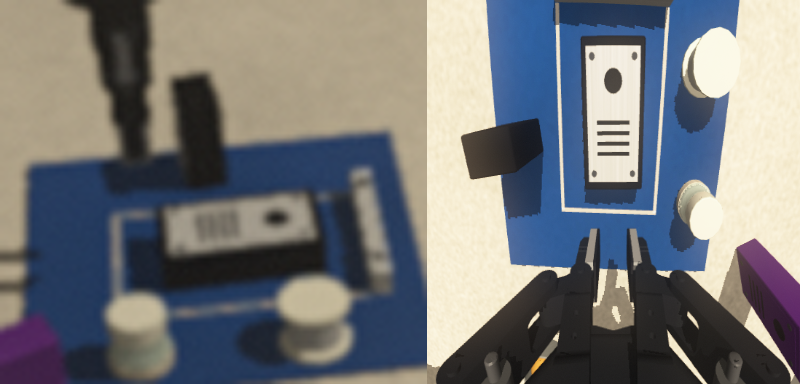

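Toppled onto its back, aluminium side up, inside the lines and short of the bar. Next I measure the case and bar in the wrist view.

```bash
python3 - <<'E'
from h import *
s=sense(); im=read_camera('wrist')[:,:,::-1]; cv2.imwrite('pics/wrist5.png',im)
g=im[0:230,150:360]
cv2.imwrite('pics/w5.png',cv2.resize(g,None,fx=2.6,fy=2.6,interpolation=2))
E
```

```text
(no output)
```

View pics/w5.png

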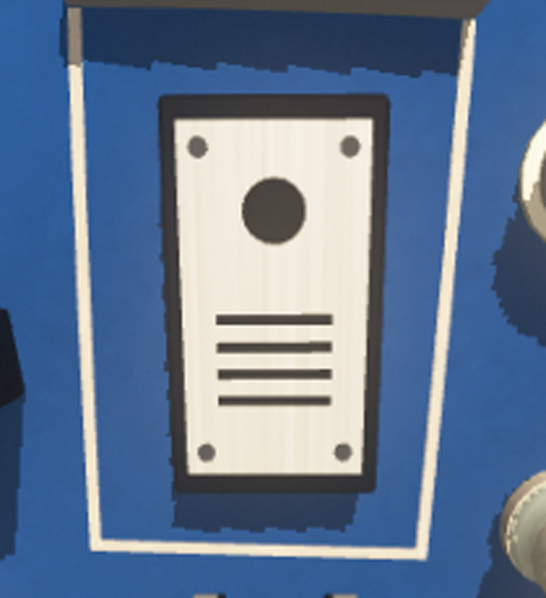

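```bash
python3 - <<'E'
from h import *
s=sense(); c=wristcam(s)
k=lambda a:np.array(a,float)/2.6+[150,0]-.3
w=unproj(c,k([[160,97],[389,97],[373,491],[178,490]]),33); print(w.round(1))
e=lambda a,b:np.linalg.norm(w[a]-w[b]).round(1); print('head w',e(0,1),'foot w',e(3,2),'len',e(0,3),e(1,2))
ax=(w[0]+w[1]-w[2]-w[3])/2; print('case dir',np.arctan2(ax[1],ax[0]))
l=unproj(c,k([[92,550],[427,558],[73,66],[471,40]]),3); print(l.round(1),np.linalg.norm(l[1]-l[0]))
d=l[1]-l[0]; th=np.arctan2(d[1],d[0])+np.pi/2; X=np.array([np.cos(th),np.sin(th)]);Y=np.array([-X[1],X[0]])
mid=(l[0]+l[1])[:2]/2
print('mat yaw',th,[np.arctan2(*(l[b]-l[a])[[1,0]]) for a,b in((0,2),(1,3))])
o=mid+75*X*1.0
print('origin',o); R=np.array([X,Y])
print('case in mat',((w[:,:2]-o)@R.T).round(1).tolist()); print('lines',((l[:,:2]-o)@R.T).round(1).tolist())
b=unproj(c,k([[68,5],[470,18]]),23);print('bar top edge?',((b[:,:2]-o)@R.T).round(1))
E
```

```text
[[ 513.   -71.6   33. ]
 [ 574.6  -62.1   33. ]
 [ 591.6 -173.6   33. ]
 [ 530.9 -182.5   33. ]]
head w 62.3 foot w 61.4 len 112.4 112.8
case dir 1.7260991906437548
[[ 499.2 -220.9    3. ]
 [ 622.3 -205.2    3. ]
 [ 480.1  -61.1    3. ]
 [ 599.8  -35.3    3. ]] 124.13391147619252
mat yaw 1.6974353215474784 [np.float64(1.6896776376753324), np.float64(1.702421469944046)]
origin [ 551.282059   -138.64294815]
case in mat [[71.4, 29.5], [73.0, -32.8], [-39.7, -35.6], [-41.0, 25.8]]
lines [[-75.0, 62.1], [-75.0, -62.1], [85.9, 60.8], [96.4, -61.2]]
bar top edge? [[ 97.1  56.5]
 [ 96.6 -55.7]]
```

Case head is at mat x ≈ 72 (28 short of the bar), mat y ≈ -3, ~2° off square. I back off, square the hand to the mat (-0.03 rad), and lower behind the foot end.

>>> {"method": "move_arm", "body": {
  "steps": [
    {"jaw": 0.25, "dx": 1, "dy": -13, "dz": 0, "ax": 0, "ay": 0, "az": -0.01},
    {"jaw": 0.25, "dx": 3, "dy": -26, "dz": 0, "ax": 0, "ay": 0, "az": -0.03},
    {"jaw": 0.25, "dx": 3, "dy": -26, "dz": 0, "ax": 0, "ay": 0, "az": -0.03},
    {"jaw": 0.25, "dx": 3, "dy": -26, "dz": -25, "ax": 0, "ay": 0, "az": -0.03},
    {"jaw": 0.25, "dx": 3, "dy": -26, "dz": -50, "ax": 0, "ay": 0, "az": -0.03},
    {"jaw": 0.25, "dx": 3, "dy": -26, "dz": -75, "ax": 0, "ay": 0, "az": -0.03},
    {"jaw": 0.25, "dx": 3, "dy": -26, "dz": -86, "ax": 0, "ay": 0, "az": -0.03},
    {"jaw": 0.25, "dx": 3, "dy": -26, "dz": -86, "ax": 0, "ay": 0, "az": -0.03}
  ]
}}

```text
time: 7.9
tcp_pos: [565.5, -213.5, 43.8]
ee_rot: [-3.14, -0.0, 1.693]
contact_force: [0.2, -0.2, -0.2]
opening: 21.0
```

```bash
python3 - <<'E'
from h import *
s=sense(); print(s['time'],s['tcp_pos'],s['ee_rot'],s['contact_force'])
im=read_camera('wrist')[:,:,::-1]
im2=read_camera('scene')[:,:,::-1]; cv2.imwrite('pics/s6.png',np.hstack([cv2.resize(im2[120:240,160:260],(320,384),interpolation=2),cv2.resize(im,(480,384))[:,:]]))
E
```

```text
7.9 [ 565.46341632 -213.4967989    43.81459256] [-3.14027398e+00 -4.52195156e-04  1.69273109e+00] [ 0.16937187 -0.15767928 -0.18626446]
```

View pics/s6.png

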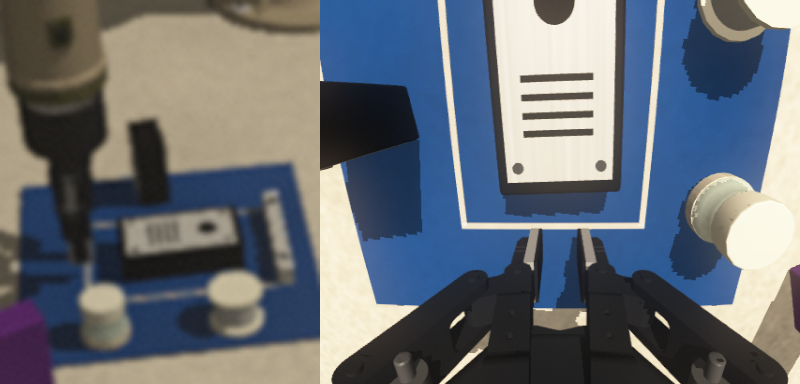

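Fingers are centred behind the foot end, about 23 mm off. I push 40 mm, then check.

>>> {"method": "move_arm", "body": {
  "steps": [
    {"jaw": 0.25, "dx": -0.6, "dy": 5, "dz": 0, "ax": 0, "ay": 0, "az": 0},
    {"jaw": 0.25, "dx": -1.2, "dy": 10, "dz": 0, "ax": 0, "ay": 0, "az": 0},
    {"jaw": 0.25, "dx": -1.8, "dy": 15, "dz": 0, "ax": 0, "ay": 0, "az": 0},
    {"jaw": 0.25, "dx": -2.4, "dy": 20, "dz": 0, "ax": 0, "ay": 0, "az": 0},
    {"jaw": 0.25, "dx": -3, "dy": 25, "dz": 0, "ax": 0, "ay": 0, "az": 0},
    {"jaw": 0.25, "dx": -3.6, "dy": 30, "dz": 0, "ax": 0, "ay": 0, "az": 0},
    {"jaw": 0.25, "dx": -4.2, "dy": 35, "dz": 0, "ax": 0, "ay": 0, "az": 0},
    {"jaw": 0.25, "dx": -4.8, "dy": 40, "dz": 0, "ax": 0, "ay": 0, "az": 0}
  ]
}}

```text
time: 9.0
tcp_pos: [561.0, -173.5, 44.3]
ee_rot: [3.141, 0.0, 1.693]
contact_force: [-0.4, -1.3, -0.1]
opening: 21.4
```

```bash
python3 - <<'E'
from h import *
s=sense(); print(s['time'],s['tcp_pos'],s['ee_rot'],s['contact_force'])
im=read_camera('wrist')[:,:,::-1]
im2=read_camera('scene')[:,:,::-1]; cv2.imwrite('pics/s7.png',np.hstack([cv2.resize(im2[120:240,160:260],(320,384),interpolation=2),cv2.resize(im,(480,384))[:,:]]))
E
```

```text
9.0 [ 561.02644524 -173.45860006   44.3482945 ] [3.14147467e+00 1.60579919e-04 1.69257287e+00] [-0.420686   -1.2548068  -0.05120355]
```

View pics/s7.png

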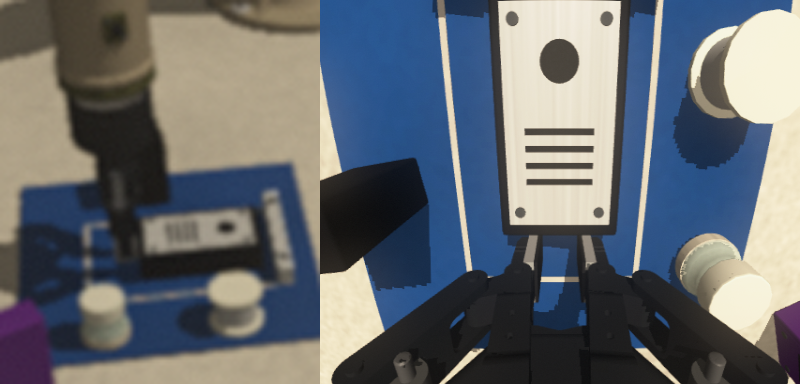

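>>> {"method": "move_arm", "body": {
  "steps": [
    {"jaw": 0.25, "dx": -0.2, "dy": 1.5, "dz": 0, "ax": 0, "ay": 0, "az": 0},
    {"jaw": 0.25, "dx": -0.4, "dy": 3, "dz": 0, "ax": 0, "ay": 0, "az": 0},
    {"jaw": 0.25, "dx": -0.5, "dy": 4.5, "dz": 0, "ax": 0, "ay": 0, "az": 0},
    {"jaw": 0.25, "dx": -0.7, "dy": 6, "dz": 0, "ax": 0, "ay": 0, "az": 0},
    {"jaw": 0.25, "dx": -0.8, "dy": 7, "dz": 0, "ax": 0, "ay": 0, "az": 0},
    {"jaw": 0.25, "dx": -1, "dy": 8, "dz": 0, "ax": 0, "ay": 0, "az": 0},
    {"jaw": 0.25, "dx": -1.1, "dy": 9, "dz": 0, "ax": 0, "ay": 0, "az": 0},
    {"jaw": 0.25, "dx": -1.2, "dy": 10, "dz": 0, "ax": 0, "ay": 0, "az": 0}
  ]
}}

```text
time: 10.1
tcp_pos: [559.8, -163.5, 44.3]
ee_rot: [-3.142, -0.0, 1.693]
contact_force: [-0.3, -1.5, -1.0]
opening: 20.9
```

```bash
python3 - <<'E'
from h import *
s=sense(); print(s['time'],s['tcp_pos'],s['contact_force'])
im2=read_camera('scene')[:,:,::-1]; cv2.imwrite('pics/s8.png',cv2.resize(im2[150:240,160:270],None,fx=6,fy=6,interpolation=2))
E
```

```text
10.1 [ 559.79079766 -163.48631956   44.2829186 ] [-0.28893084 -1.50979742 -1.04582069]
```

View pics/s8.png

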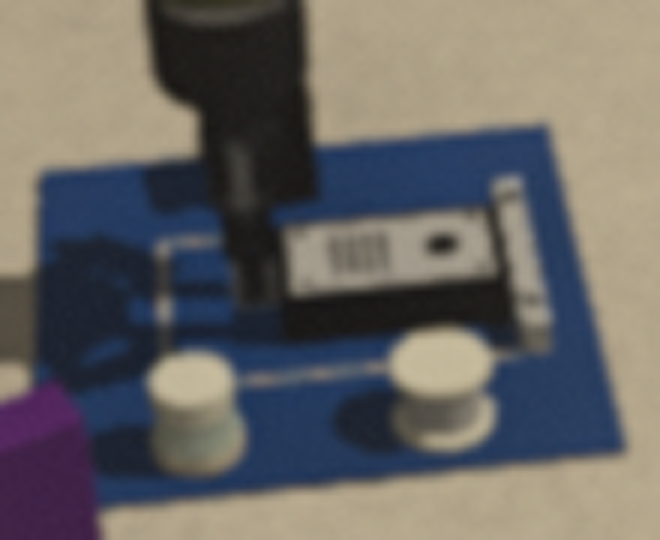

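Still sliding at 1.5 N and close to the bar. I continue at 1 mm per row until the force rises.

>>> {"method": "move_arm", "body": {
  "steps": [
    {"jaw": 0.25, "dx": 0, "dy": 0.6, "dz": 0, "ax": 0, "ay": 0, "az": 0},
    {"jaw": 0.25, "dx": -0.1, "dy": 1.2, "dz": 0, "ax": 0, "ay": 0, "az": 0},
    {"jaw": 0.25, "dx": -0.2, "dy": 1.8, "dz": 0, "ax": 0, "ay": 0, "az": 0},
    {"jaw": 0.25, "dx": -0.3, "dy": 2.4, "dz": 0, "ax": 0, "ay": 0, "az": 0},
    {"jaw": 0.25, "dx": -0.4, "dy": 3, "dz": 0, "ax": 0, "ay": 0, "az": 0},
    {"jaw": 0.25, "dx": -0.4, "dy": 3.5, "dz": 0, "ax": 0, "ay": 0, "az": 0},
    {"jaw": 0.25, "dx": -0.5, "dy": 4, "dz": 0, "ax": 0, "ay": 0, "az": 0},
    {"jaw": 0.25, "dx": -0.5, "dy": 4, "dz": 0, "ax": 0, "ay": 0, "az": 0}
  ]
}}

```text
time: 11.15
tcp_pos: [559.6, -161.5, 44.7]
ee_rot: [3.141, 0.002, 1.691]
contact_force: [1.7, -7.3, -0.6]
opening: 21.0
```

Bar contact: 7 N, and the TCP lags 2 mm. I press slightly more to seat it squarely, then look.

>>> {"method": "move_arm", "body": {
  "steps": [
    {"jaw": 0.25, "dx": 0, "dy": 0.5, "dz": 0, "ax": 0, "ay": 0, "az": 0},
    {"jaw": 0.25, "dx": -0.1, "dy": 1, "dz": 0, "ax": 0, "ay": 0, "az": 0},
    {"jaw": 0.25, "dx": -0.2, "dy": 1.5, "dz": 0, "ax": 0, "ay": 0, "az": 0},
    {"jaw": 0.25, "dx": -0.2, "dy": 2, "dz": 0, "ax": 0, "ay": 0, "az": 0},
    {"jaw": 0.25, "dx": -0.2, "dy": 2, "dz": 0, "ax": 0, "ay": 0, "az": 0},
    {"jaw": 0.25, "dx": -0.2, "dy": 2, "dz": 0, "ax": 0, "ay": 0, "az": 0},
    {"jaw": 0.25, "dx": -0.2, "dy": 2, "dz": 0, "ax": 0, "ay": 0, "az": 0},
    {"jaw": 0.25, "dx": -0.2, "dy": 2, "dz": 0, "ax": 0, "ay": 0, "az": 0}
  ]
}}

```text
time: 12.15
tcp_pos: [559.5, -161.4, 45.1]
ee_rot: [3.14, 0.005, 1.69]
contact_force: [1.4, -11.5, -0.4]
opening: 21.5
```

Firm stop at 11.5 N with no further motion. I draw the hand straight back, then up.

>>> {"method": "move_arm", "body": {
  "steps": [
    {"jaw": 0.25, "dx": 1, "dy": -6, "dz": 0, "ax": 0, "ay": 0, "az": 0},
    {"jaw": 0.25, "dx": 3, "dy": -20, "dz": 0, "ax": 0, "ay": 0, "az": 0},
    {"jaw": 0.25, "dx": 5, "dy": -40, "dz": 0, "ax": 0, "ay": 0, "az": 0},
    {"jaw": 0.25, "dx": 5, "dy": -40, "dz": 20, "ax": 0, "ay": 0, "az": 0},
    {"jaw": 0.25, "dx": 5, "dy": -40, "dz": 50, "ax": 0, "ay": 0, "az": 0},
    {"jaw": 0.25, "dx": 5, "dy": -40, "dz": 90, "ax": 0, "ay": 0, "az": 0},
    {"jaw": 0.25, "dx": 5, "dy": -40, "dz": 130, "ax": 0, "ay": 0, "az": 0},
    {"jaw": 0.25, "dx": 5, "dy": -40, "dz": 170, "ax": 0, "ay": 0, "az": 0}
  ]
}}

```text
time: 13.15
tcp_pos: [564.0, -197.6, 216.9]
ee_rot: [3.141, -0.0, 1.693]
contact_force: [-0.1, 0.1, 0.2]
opening: 21.4
```

```bash
python3 - <<'E'
from h import *
s=sense(); print(s['time'],s['tcp_pos'],s['contact_force'])
im=read_camera('wrist')[:,:,::-1]; cv2.imwrite('pics/wrist9.png',im)
cv2.imwrite('pics/w9.png',cv2.resize(im[0:220,130:380],None,fx=2.7,fy=2.7,interpolation=2))
im2=read_camera('top')[:,:,::-1]; im3=read_camera('scene')[:,:,::-1]
cv2.imwrite('pics/s9.png',np.hstack([cv2.resize(im2[165:275,240:350],(390,390),interpolation=2),cv2.resize(im3[140:250,155:265],(390,390),interpolation=2)]))
E
```

```text
13.15 [ 564.0056633  -197.64793149  216.9182078 ] [-0.09899036  0.12575202  0.16472093]
```

View pics/w9.png

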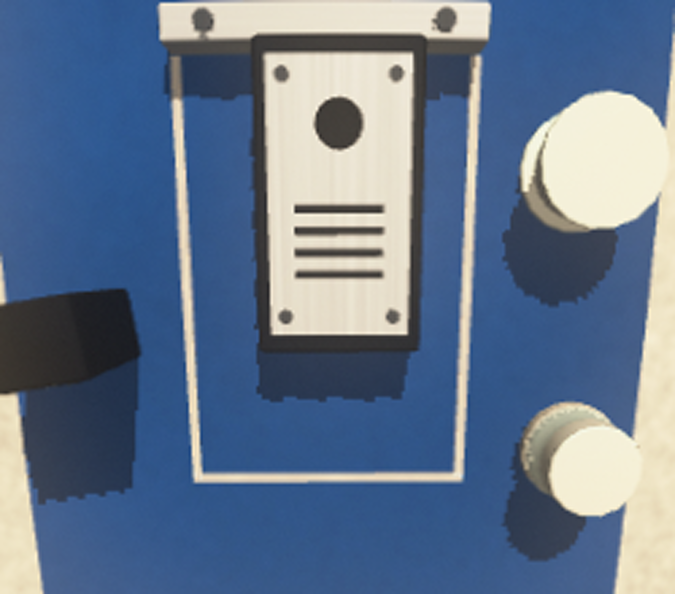

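View pics/s9.png

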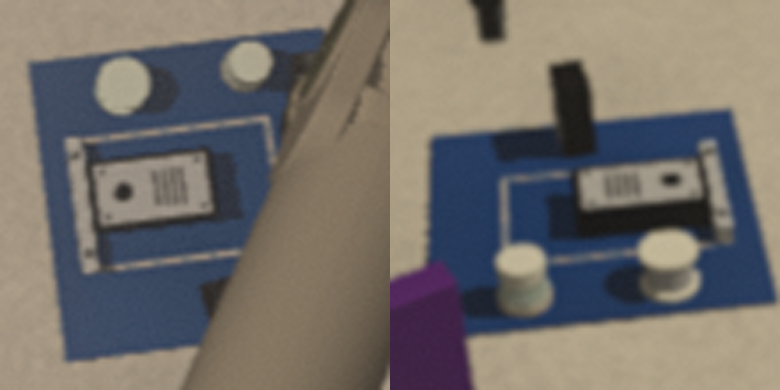

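```bash
python3 - <<'E'
from h import *
s=sense(); c=wristcam(s)
k=lambda a:np.array(a,float)/2.7+[130,0]-.3
w=unproj(c,k([[251,37],[426,38],[418,350],[260,351]]),33)[:,:2]
b=unproj(c,k([[160,41],[490,40]]),23)[:,:2]; l=unproj(c,k([[195,478],[463,478]]),3)[:,:2]
for n,p in(('bar',b),('line',l)):
    d=p[1]-p[0]; print(n,np.linalg.norm(d),np.arctan2(d[1],d[0])+np.pi/2)
ax=(w[0]+w[1]-w[2]-w[3])/2; print('case dir',np.arctan2(ax[1],ax[0]),np.linalg.norm(ax))
d=b[1]-b[0]; th=np.arctan2(d[1],d[0])+np.pi/2; X=np.array([np.cos(th),np.sin(th)]); R=np.array([X,[-X[1],X[0]]])
print(((w-b.mean(0))@R.T).round(1).tolist(), ((l-b.mean(0))@R.T).round(1).tolist())
E
```

```text
bar 123.81399063995167 1.695687098893088
line 124.18151178717224 1.6910201413671562
case dir 1.6943057628522846 112.91346535257709
[[-1.9, 26.7], [-2.3, -36.7], [-114.9, -36.4], [-115.1, 26.8]] [[-176.1, 61.8], [-176.7, -62.3]]
```

```bash
python3 -c "
from bench import *
print(sign_off())"
```

```text
the job is handed in; nothing more can be done
None
```

The case now lies on its back with its head end against the stop bar and inside the side lines. I handed the job in at about 13.4 s of the 35 s. `sign_off` gives no verdict.

**What I did:** With the fingers a quarter open, I pushed the case slowly near its top on the aluminium side. Its foot stayed put while it tipped. It landed on its back about 28 mm short of the bar, inside the outline. I then pushed its foot end along the mat at about 1.5 N until it met the bar. There I pressed to 11.5 N with no further motion, then drew the hand straight back and up.

**Last checks, from the wrist camera after retreating:**
- **Squareness:** the case direction is 1.694 rad against 1.696 rad for the bar, so it is square to within about 0.1°.
- **Side lines:** the case spans about y = -37 to +27 mm, inside the ±60 mm lines.
- **Hand:** the tool force is about zero and the hand is clear.
- **Other things:** the small case is still standing. The jar and spool look undisturbed in the pictures.

**One disagreement:** the wrist view puts the head edge about 2 mm short of the bar face. The case also measured 2 mm short in length (113 mm against 115 mm), and the calibration is only good to about 2 mm. Given the firm 11.5 N stop, I took it as in contact.

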